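Tip the file handles into the bench drawer and shut it

TASK

Pick up the aluminium tray by its red tab and tip it over the open drawer so that all three wooden file handles slide off into the drawer. Set the empty tray back down flat on the bench and push the drawer fully shut with the handles inside. Leave everything else on the bench where it is.

Things in the scene. Friction and masses are not known exactly. Their poses are not given: they have to be found in the camera images.
- tray: Loose aluminium scoop tray, 160 long (x) x 118 wide (y) mm, 0.2 kg. Origin: centre of its underside. Floor 3 mm thick; 3 mm walls, 25 mm tall, on both long sides and at the back (-x); the front (+x) is open with no rim: pieces slide off there. A red upright grip tab stands at the back.
- tray_tab (a point): Point to grip on the tray's red tab, 73 mm behind the tray's origin (-x), 62 mm above its underside, mid-thickness. The tab is 8 mm thick (along tray x), 55 mm wide (along tray y), and its top is 86 mm above the underside. Axes as the tray's.
- tray_lip (a point): Middle of the tray's open front edge, on the floor's top face (80 mm ahead of the origin, 3 mm above the underside). Axes as the tray's.
- cab_front (a point): Low dark wooden cabinet fixed to the bench, 280 deep (x) x 240 wide (y) x 110 mm tall, with a solid top and one drawer (green front) that opens to -x, towards the robot. This point: middle of the front edge of its top board, 110 mm above the bench; what lies to -x of it is the open part of the drawer. Axes: the cabinet's, x into the cabinet, z up.
- drawer (a joint): Drawer opening in m: 0 shut (its green front closes flush against the cabinet), 0.198 fully out; it starts about 0.155 to 0.185 open. Slides along cabinet x with about 1 N of friction.
- drawer_floor (a point): Point on the drawer's inner floor, mid-width, right at the inner face of its front wall, about 22 mm above the bench; moves with the drawer. The inside spans x 0 to 235 mm and y -99 to 99 mm from here. It is 66 mm deep, its walls are 6 mm thick and their tops 88 mm above the bench; only the part in front of the cabinet is open from above. Axes as the cabinet's.
- drawer_handle (a point): Middle of the brass bar handle of the drawer (bar along y, 120 mm long), 35 mm in front of the green drawer front, about 72 mm above the bench; the green front is 15 mm thick, its top is 98 mm above the bench.
- handle0: Loose wooden file handle lying on the tray: octagonal, 30 mm across flats, 70 mm long along its x with a 20 mm brass ferrule at its +x end, 40 g. Origin: on its axis at mid-length (15 mm above the tray's floor at the start).
- handle1: Loose wooden file handle lying on the tray: octagonal, 30 mm across flats, 70 mm long along its x with a 20 mm brass ferrule at its +x end, 40 g. Origin: on its axis at mid-length (15 mm above the tray's floor at the start).
- handle2: Loose wooden file handle lying on the tray: octagonal, 30 mm across flats, 70 mm long along its x with a 20 mm brass ferrule at its +x end, 40 g. Origin: on its axis at mid-length (15 mm above the tray's floor at the start).
- blower: Orange rubber hand blower standing upright, 66 mm across, 125 mm tall. Origin: centre of its underside. Leave it alone.
- vise: Engraver's ball vise, steel on a black rubber ring, 96 mm across, 111 mm tall; fixed to the bench. Origin: centre of its underside. Leave it alone.
- can: Yellow can standing upright, 54 mm across, 150 mm tall. Origin: centre of its underside. Leave it alone.
- partsbox: Blue open parts box, 110 x 85 x 35 mm, with small metal bits in it. Origin: centre of its underside. Leave it alone.
- dish: Shallow round brass dish, 84 mm across, 24 mm tall. Origin: centre of its underside. Leave it alone.
- brush: Brush with red handle lying on the bench, 170 mm long along its x. Leave it alone.
- hammer: Hammer with wooden handle lying on the bench, 220 mm long along its x. Leave it alone.
There are look-alikes about, which are no part of the job. Leave any green or pink look-alike of the tray alone.

How it is judged:
By the outcome, as a careful person would: the job done as asked, in the order asked, and still so for the second after the job is handed in, with the robot touching nothing.
It also fails if it takes over 72 s, if anything falls off the work surface, if the arm or the gripper's body presses on something with over 40 N, if the wrist force passes 120 N, or if a joint passes its speed limit or range.

ROBOT

A 6-joint arm with a two-finger parallel gripper is mounted at the origin on the work surface. World frame = base frame: x ahead of the robot, y to its left, z up, the work surface at z = 0. Lengths are in mm, angles in rad, forces in N, time in s.
With the tool pointing down it reaches from about 375 to 900 mm from the base axis. Payload 3.1 kg.
Tool frame: the origin (TCP) lies between the finger pads; the fingertips stand manip.tcp_to_tips ahead of it and the grasp point (between the pads) lies 6 mm ahead of it (manip.tcp_to_tips is the distance from the TCP to the fingertips, in mm); z points along the fingers, y is the direction in which the jaws open and shut (so a half turn about z gives the same grasp; the last joint's range is limited). The gripper opens to 87 mm and grips with 3 to 60 N. Pads are 19 mm wide; open, the fingers measure 117 mm over their backs; the gripper's body (75 mm by 190 mm) begins 51 mm behind the grasp point.
Start: joints at [-0.178, 0.527, 1.433, -0, 1.181, -0.178], TCP at [624.977, 0.034, 247.548] pointing down, gripper open.
Joint ranges: [-3.08, 3.08], [-0.75, 2.2], [0.22, 2.44], [-1.43, 4.57], [0, 2.65], [-2.85, 2.85]. Speed limits (rad/s): [2.79, 2.79, 3.14, 3.14, 3.14, 3.14].

INTERFACE

Orientations are given as a unit quaternion [w, x, y, z].
In Python, from station import manip gives the robot as it stands.
- The arm moves only by the tool drive_tool, never from a script. Its argument "steps" is a list of rows, each a list of 4 numbers: the shift along the tool's x, y, z in cm, then the turn about the tool's z in rad. In form: [[dx, dy, dz, turn], ...]. A call has 1 to 8 rows; each row is the pose to reach, as a shift and turn from the pose commanded when the call began, along the tool's axes at that moment; what a row does not reach only later rows make up. A row lasts 1/10 s, in which the tool goes at most 50 mm and 8.59 degrees, less where a joint would pass 70% of its speed; a pose out of reach is approached as far as the arm can. A call with a gripper value outside its range is refused whole. "fingers" is the gripper's target within -1 to 1 (fully open at 1, half-way at 0, shut at -1), set as the call begins (left out, the last holds). The fingers move at their own pace and stop on an object; "force" is the grip in N (left out, the last holds). Time passes only in rows, so rows that repeat a pose let the fingers close. It gives the time, the measured TCP pose, the force and the opening at its end, in the units of the state.
- manip.read_state(): the state, without advancing time (a new reading comes with each control period).
- manip.get_image(name): name is "scene" or "side" or "wrist"; returns (picture, depth): 400x640x3 uint8, blue, green, red; 400x640 float32, mm along the optical axis (not along the pixel's ray), 0 where there is no reading.
- manip.camera_params(name): a dict with "fovy" (degrees; the focal length in pixels is half the picture's height over the tangent of half this angle, whatever the lens; pixels are square), "cx", "cy" (the principal point, pixels), "R" (3x3) and "t" (3): a world point X has camera coordinates R X + t. Camera axes: x right, y down, z forward; pixel columns grow to the right and rows downward; lengths in mm; the calibration is good to about 2 mm. A picture is of the moment at which its call begins: read the wrist's pose just before it. camera_params takes no time and is no camera call; for the wrist camera it gives the pose at the moment of the call.
- manip.hand_in(): hands the job in, once; it reports no verdict.
The state is a dict: "t": time; "joint_positions": joint angles; "qvel": joint speeds; "joint_torque": joint torques, N m; "position": TCP position; "tcp_rot": TCP orientation; "ft_force": force on the tool from outside, world axes, zero at the start; "torque": the same for the moment, N m; "finger_gap": opening from 0.0 (shut) to 1.0 (fully open).
Only numpy, scipy, OpenCV 4.12 (cv2) and the standard library are available. Lean on these libraries where they do the work, as an engineer would, in place of code of your own. Each camera call takes 0.05 s, during which the arm holds its last target. There are 200 camera calls.

## Working session

There is one attempt and no reset: what is moved stays moved. The work goes in short steps, Python scripts to look and compute and a tool call to move; the robot and the scene stay as the last step left them, time stands still between calls to the robot, and variables do not carry over. Pictures are saved under pics/ and viewed, about 8 in all and at most 12, crops included, and the job is handed in when it is done.

Besides the shell and the picture viewer there is one more tool, called after "Emit:" as name([rows], argument=value, ...), one row to a line, values as JSON. drive_tool: Moves the arm, as the interface text tells. Its arguments: {"type":"object","properties":{"steps":{"type":"array","items":{"type":"array","items":{"type":"number"}}},"fingers":{"type":"number"},"force":{"type":"number"}},"required":["steps"]}

```bash
ls; mkdir -p pics; cat > h.py <<'E'
import numpy as np, cv2
from station import manip
def grab(n):
    P=manip.camera_params(n); im,d=manip.get_image(n); return im,d,P
def pts(d,P):
    f=d.shape[0]/2/np.tan(np.radians(P['fovy'])/2)
    v,u=np.mgrid[:d.shape[0],:d.shape[1]]
    c=np.stack([(u-P['cx'])/f*d,(v-P['cy'])/f*d,d],-1)
    return (c-np.array(P['t']))@np.array(P['R'])   # world
E
python3 - <<'E'
from h import *
print(manip.read_state(), manip.tcp_to_tips)
a=[]
for n in("scene","side"):
    im,d,P=grab(n); print(n,P); cv2.imwrite(f'pics/{n}0.png',im); np.savez(f'{n}0.npz',im=im,w=pts(d,P),d=d)
E
```

```text
pics
{'t': 0.0, 'joint_positions': array([-1.78507030e-01,  5.28458550e-01,  1.43393917e+00, -3.02979800e-05,
        1.18137131e+00, -1.78505000e-01]), 'qvel': array([-0.00227105,  0.00086429, -0.00047721, -0.00051988, -0.00106504,
       -0.00089091]), 'joint_torque': array([-5.45745443e-04, -4.40045428e+01, -1.76593530e+01,  6.32597599e-02,
        5.83207863e-02, -1.53719384e-04]), 'position': array([6.24305897e+02, 1.42317037e-01, 2.46564525e+02]), 'tcp_rot': array([-8.85872635e-04,  7.07103003e-01,  7.07109722e-01, -6.32117805e-04]), 'ft_force': array([-0.29620756, -0.23514641,  0.79159431]), 'torque': array([-2.11559258e-05,  3.78481747e-02, -3.94391040e-02]), 'finger_gap': 1.0020829135813305} 25.0
scene {'fovy': 55.64477983883623, 'cx': 323.9562699630861, 'cy': 201.41430018251592, 'R': array([[ 0.34865238,  0.93717029,  0.01238424],
       [ 0.67437945, -0.24166718, -0.69771723],
       [-0.65088699,  0.25161244, -0.71626622]]), 't': array([-159.12452438, -294.60281962, 1605.22850532])}
side {'fovy': 50.012388315813666, 'cx': 325.87276975730254, 'cy': 202.140980565366, 'R': array([[ 0.98787954, -0.15433754,  0.01655079],
       [-0.07338097, -0.55831375, -0.82637824],
       [ 0.13678172,  0.81514764, -0.56287217]]), 't': array([-530.64253455,   93.36585555, 1677.9122482 ])}
```

View pics/scene0.png

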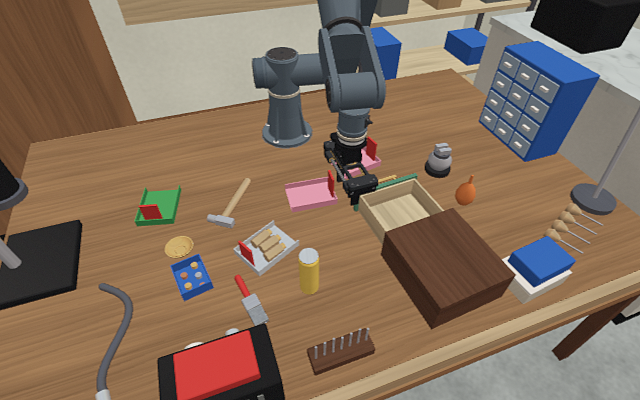

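View pics/side0.png

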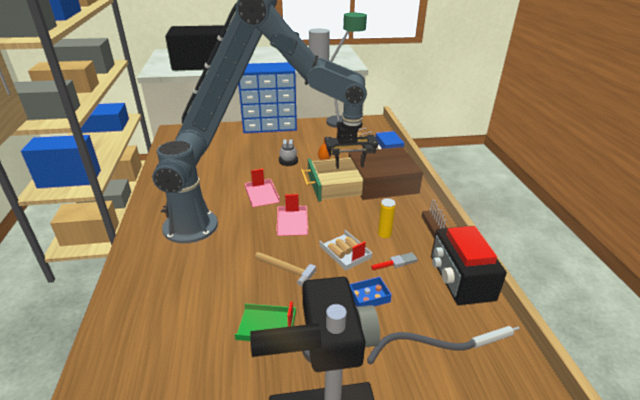

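```bash
python3 - <<'E'
from h import *
z=np.load('scene0.npz'); im=z['im']; w=z['w']
s=np.load('side0.npz'); 
A=cv2.resize(im[205:285,220:320],(0,0),fx=4,fy=4,interpolation=2)
B=cv2.resize(im[170:330,350:520],(0,0),fx=2.3,fy=2.0,interpolation=2)
cv2.imwrite('pics/crop1.png',np.hstack([A,B[:320,:390]]))
b,g,r=[im[...,i].astype(int) for i in range(3)]
hsv=cv2.cvtColor(im,cv2.COLOR_BGR2HSV)
# red tab
m=np.zeros(im.shape[:2],bool); m[235:270,235:262]=1
m&=(r>120)&(g<70)&(b<70)
p=w[m]; print('tab scene',m.sum(),np.median(p,0),p.min(0),p.max(0))
def rect(p):
    (c,sz,a)=cv2.minAreaRect(p[:,:2].astype(np.float32)); return c,sz,a,cv2.boxPoints((c,sz,a)).round(1).tolist()
print('tab rect',rect(p))
# tray: points 0<z<40 grey in region
m=np.zeros(im.shape[:2],bool); m[212:278,230:303]=1
m&=(hsv[...,1]<50)&(w[...,2]>-2)&(w[...,2]<40)
n,l,st,_=cv2.connectedComponentsWithStats(m.astype(np.uint8)); k=1+st[1:,4].argmax()
p=w[l==k]; print('tray',len(p),rect(p))
# side
sb=s['im'];sw=s['w'];sh=cv2.cvtColor(sb,cv2.COLOR_BGR2HSV)
m=np.zeros(sb.shape[:2],bool); m[225:275,312:378]=1
m2=m&(sh[...,1]<50)&(sw[...,2]>-2)&(sw[...,2]<40);p=sw[m2]; print('tray side',len(p),rect(p))
m3=m&(sb[...,2]>120)&(sb[...,1]<70);p=sw[m3]; print('tab side',len(p),np.median(p,0),rect(p),p[:,2].max())
# cabinet top
for nm,W,reg in(('scene',w,(200,330,370,515)),('side',sw,(140,205,355,430))):
    m=np.zeros(im.shape[:2],bool); m[reg[0]:reg[1],reg[2]:reg[3]]=1
    m&=(abs(W[...,2]-110)<5);n,l,st,_=cv2.connectedComponentsWithStats(m.astype(np.uint8)); k=1+st[1:,4].argmax()
    p=W[l==k];print('cab',nm,len(p),np.median(p[:,2]),rect(p))
    m=np.zeros(im.shape[:2],bool); m[165:270,340:450]=1
    if nm=='side': m[:]=0;m[140:205,295:370]=1
    hh=hsv if nm=='scene' else sh
    p=W[m&(abs(W[...,2]-88)<4)];print('drawer rim',len(p),rect(p))
    g_=m&(hh[...,0]>50)&(hh[...,0]<95)&(hh[...,1]>90)&(W[...,2]>20)
    p=W[g_];print('green',len(p),rect(p) if len(p) else'',p[:,2].max() if len(p) else '')
for nm,pt in dict(can=(309,260),vise=(440,150),blower=(466,185),dish=(179,246),box=(190,277),brush=(250,295),hammer=(225,215),pink1=(310,195),pink2=(370,155),ham2=(248,182)).items(): print(nm,w[pt[1],pt[0]].round())
E
```

```text
tab scene 146 [ 613.14344367 -297.25724554   65.88831345] [ 581.87855697 -325.96452491   21.24802401] [1298.97558737 -284.32512544  946.19212731]
tab rect ((940.6482543945312, -304.69293212890625), (28.188617706298828, 717.3626708984375), 88.85297393798828, [[581.7999877929688, -311.6000061035156], [1299.0, -326.0], [1299.5, -297.79998779296875], [582.2999877929688, -283.3999938964844]])
tray 1020 ((561.0047607421875, -231.82955932617188), (140.0771026611328, 174.57261657714844), 26.010589599609375, [[459.79998779296875, -184.10000610351562], [536.2999877929688, -341.0], [662.2000122070312, -279.6000061035156], [585.7000122070312, -122.69999694824219]])
tray side 580 ((526.743896484375, -244.07171630859375), (252.49066162109375, 185.69239807128906), 26.81964874267578, [[372.20001220703125, -218.1999969482422], [456.0, -383.8999938964844], [681.2999877929688, -270.0], [597.5, -104.30000305175781]])
tab side 184 [ 606.50507843 -303.74035305   54.98191432] ((487.34429931640625, -848.7821044921875), (1155.146728515625, 90.26187133789062), 75.7629623413086, [[301.6000061035156, -1397.5], 
[... 1273 characters left out ...]
18652344), 9.297321319580078, [[356.79998779296875, 425.70001220703125], [420.6000061035156, 36.0], [735.2000122070312, 87.5], [671.4000244140625, 477.20001220703125]])
green 193 ((426.05731201171875, -546.9671630859375), (1718.5260009765625, 49.113983154296875), 83.30924987792969, [[301.6000061035156, -1397.5], [350.29998779296875, -1403.199951171875], [550.5999755859375, 303.6000061035156], [501.79998779296875, 309.29998779296875]]) 1030.3881778243822
can [1299. -326.  946.]
vise [439. 447. 111.]
blower [603. 451.  83.]
dish [ 475. -484.    7.]
box [ 596. -467.    1.]
brush [ 725. -317.   20.]
hammer [ 409. -328.   23.]
pink1 [393. -29.   1.]
pink2 [276. 259.  15.]
ham2 [ 269. -222.   15.]
```

View pics/crop1.png

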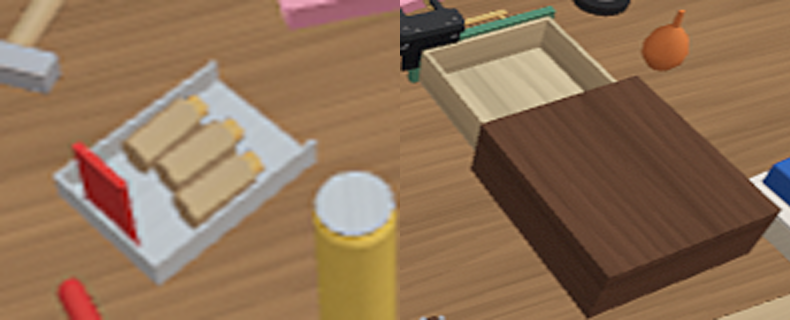

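```bash
cat >> h.py <<'E'
def ray(P,uv,z,H=400):
    f=H/2/np.tan(np.radians(P['fovy'])/2); R=np.array(P['R']);t=np.array(P['t'])
    d=R.T@np.array([(uv[0]-P['cx'])/f,(uv[1]-P['cy'])/f,1]); c=-R.T@t
    return c+d*(z-c[2])/d[2]
E
python3 - <<'E'
from h import *
P=manip.camera_params('scene')
for n,uv,z in [('FL',(273.25,221.),25),('FR',(298.4,240.5),25),('BL',(234.2,249.5),25),('BR',(260,273.7),25),('lipL',(274,226),3),
 ('tabtopL',(239,242),86),('tabtopR',(252,251.5),86),('can top',(308.5,255),150),('can bot',(309,289),0),
 ('cabTL',(381,233),110),('cabBL',(430,310),110),('cabTR',(448,209),110),('greenA',(355,190),98),('greenB',(415,174),98)]:
    print(n,ray(P,uv,z).round(0))
E
```

```text
FL [ 489. -187.   25.]
FR [ 593. -135.   25.]
BL [ 560. -327.   25.]
BR [ 670. -275.   25.]
lipL [ 492. -187.    3.]
tabtopL [ 587. -309.   86.]
tabtopR [ 633. -282.   86.]
can top [ 743. -151.  150.]
can bot [ 751. -155.    0.]
cabTL [712.  77. 110.]
cabBL [969.  81. 110.]
cabTR [696. 311. 110.]
greenA [514.  84.  98.]
greenB [511. 306.  98.]
```

Emit:
drive_tool([
  [-4, 0, 0, -0.12],
  [-8, 0, 0, -0.24],
  [-12, -0.5, 0, -0.36],
  [-16, -1, 0, -0.45],
  [-20, -1.5, 0, -0.45],
  [-25, -1.6, 0, -0.45],
  [-29, -1.6, 0, -0.45],
  [-29, -1.6, 0, -0.45],
], fingers=1)

```text
t: 0.9
position: [608.4, -296.2, 246.9]
tcp_rot: [0.001, 0.534, 0.845, -0.001]
ft_force: [-0.3, 0.8, -0.5]
finger_gap: 1.0
```

```bash
python3 - <<'E'
from h import *
im,d,P=grab('wrist'); w=pts(d,P); cv2.imwrite('pics/w1.png',im)
b,g,r=[im[...,i].astype(int) for i in range(3)]
m=(r>110)&(g<70)&(b<70)&(w[...,2]>78)&(w[...,2]<95)&(abs(w[...,0]-610)<80)
p=w[m]; print(len(p),p.mean(0), cv2.minAreaRect(p[:,:2].astype(np.float32)))
E
```

```text
118 [ 598.46964539 -295.57372872   82.51885627] ((602.1715087890625, -296.4968566894531), (51.95774841308594, 6.102410316467285), 26.3696346282959)
```

View pics/w1.png

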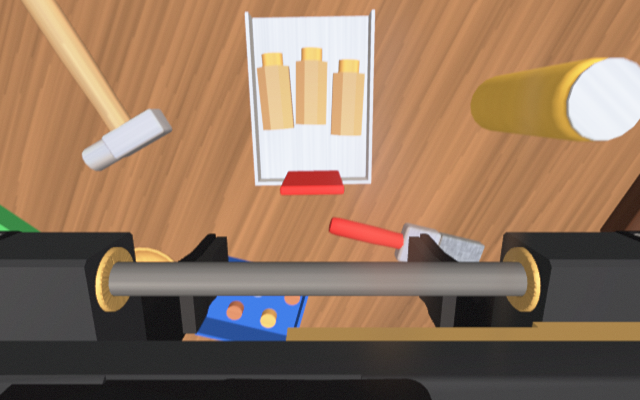

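```bash
python3 - <<'E'
from h import *
P=manip.camera_params('wrist'); a=ray(P,(280.5,189),86);b=ray(P,(344.5,189),86)
c=(a+b)/2; s=manip.read_state()['position'];print(a,b,c)
t=.45; R=np.array([[np.cos(t),-np.sin(t)],[np.sin(t),np.cos(t)]])  # jaw axis u, perp
dv=c[:2]-np.array(s)[:2]; u=np.array([np.cos(t),np.sin(t)]);v=np.array([-np.sin(t),np.cos(t)])
print('tool dx,dy mm',dv@v,dv@u,'ang',np.degrees(np.arctan2(*(b-a)[1::-1])))
a=ray(P,(257,182),25);b=ray(P,(371,181),25);print('back wall ang',np.degrees(np.arctan2(*(b-a)[1::-1])),(a+b)/2)
E
```

```text
[ 578.6204376  -303.46497696   86.        ] [ 627.6449666  -280.01266774   86.        ] [ 603.1327021  -291.73882235   86.        ]
tool dx,dy mm 3.2619028223704185 -4.142401734974344 ang 25.565477199602775
back wall ang 26.07673056831565 [ 606.07617501 -296.31589697   25.        ]
```

Emit:
drive_tool([
  [0.3, -0.4, 4, 0],
  [0.3, -0.4, 8, 0],
  [0.3, -0.4, 12, 0],
  [0.3, -0.4, 15, 0],
  [0.3, -0.4, 17, 0],
  [0.3, -0.4, 17.9, 0],
  [0.3, -0.4, 17.9, 0],
])

```text
t: 1.65
position: [603.4, -287.2, 67.1]
tcp_rot: [-0.002, 0.531, 0.847, 0.0]
ft_force: [-0.2, 0.8, -0.2]
finger_gap: 0.998
```

Emit:
drive_tool([
  [0, 0, 0, 0],
  [0, 0, 0, 0],
  [0, 0, 0, 0],
  [0, 0, 0, 0],
  [0, 0, 0, 0],
  [0, 0, 0, 0],
], fingers=-1, force=60)

```text
t: 2.25
position: [603.9, -289.8, 69.4]
tcp_rot: [0.0, 0.531, 0.847, -0.001]
ft_force: [-2.6, -2.0, 5.3]
finger_gap: 0.625
```

Emit:
drive_tool([
  [0, 0, 0, 0],
  [0, 0, -0.5, 0],
  [0, 0, -1, 0],
  [0, 0, -1.5, 0],
  [0, 0, -1.5, 0],
  [0, 0, -1.5, 0],
])

```text
t: 2.85
position: [604.2, -288.8, 83.5]
tcp_rot: [0.0, 0.531, 0.847, 0.0]
ft_force: [-0.1, 0.6, -3.4]
finger_gap: 0.624
```

```bash
python3 - <<'E'
from h import *
im,d,P=grab('wrist'); A,_,_=grab('side')
cv2.imwrite('pics/w2.png',np.vstack([im[:300],cv2.resize(A[200:290,290:450],(640,300),interpolation=2)[:300]]))
E
```

```text
(no output)
```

View pics/w2.png

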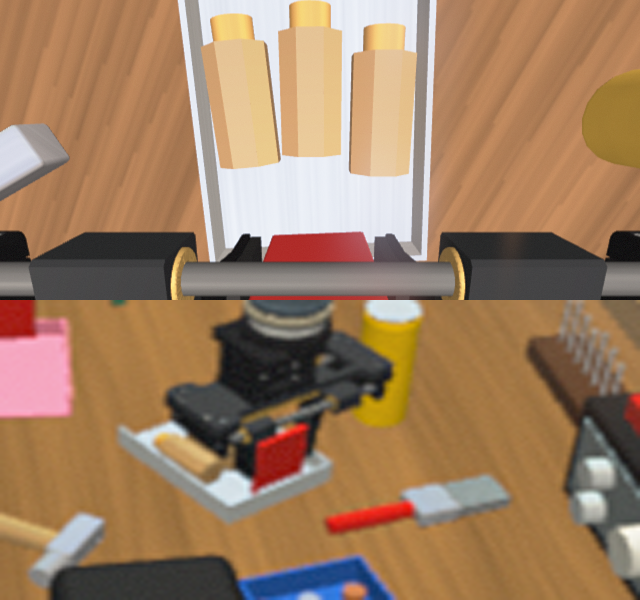

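Emit:
drive_tool([
  [0, 0, -1, 0],
  [0, 0, -3, 0],
  [0, 0, -5.5, 0],
  [0, 0, -8, 0],
  [0, 0, -10.5, 0],
  [0, 0, -12.7, 0],
  [0, 0, -13.9, 0],
  [0, 0, -14.3, 0],
])

```text
t: 3.75
position: [604.7, -289.4, 228.6]
tcp_rot: [0.002, 0.532, 0.847, -0.0]
ft_force: [-0.1, 0.2, -3.6]
finger_gap: 0.623
```

Emit:
drive_tool([
  [1, 0.3, 0, 0],
  [3, 0.9, 0, 0],
  [6, 1.9, 0, 0],
  [9.5, 2.9, 0, 0],
  [13, 4, 0, 0],
  [16.5, 5.1, 0, 0],
  [20, 6.2, 0, 0],
  [23.5, 7.3, 0, 0],
])

```text
t: 4.55
position: [565.7, -43.2, 224.9]
tcp_rot: [-0.002, 0.532, 0.847, -0.0]
ft_force: [1.2, -0.2, -3.9]
finger_gap: 0.625
```

Emit:
drive_tool([
  [3.5, 1.1, 0, 0],
  [7, 2.2, 0, 0],
  [10.5, 3.3, 0, 0],
  [14, 4.4, 0, 0],
  [17, 5.4, 0, 0],
  [19.7, 6.2, 0, 0],
  [22, 6.9, 0, 0],
  [23.5, 7.3, 0, 0],
])

```text
t: 5.35
position: [528.9, 199.7, 225.1]
tcp_rot: [-0.002, 0.531, 0.848, -0.001]
ft_force: [-0.2, -0.2, -3.4]
finger_gap: 0.622
```

Emit:
drive_tool([
  [0, 0, 0, 0.03],
  [0, 0, 0, 0.1],
  [0, 0, 0, 0.2],
  [0, 0, 0, 0.32],
  [0, 0, 0, 0.45],
  [0, 0, 0, 0.58],
  [0, 0, 0, 0.71],
  [0, 0, 0, 0.84],
])

```text
t: 6.15
position: [529.8, 197.4, 225.4]
tcp_rot: [-0.001, 0.832, 0.554, -0.002]
ft_force: [-0.4, -1.1, -4.0]
finger_gap: 0.625
```

Emit:
drive_tool([
  [0, 0, 0, 0.13],
  [0, 0, 0, 0.26],
  [0, 0, 0, 0.4],
  [0, 0, 0, 0.54],
  [0, 0, 0, 0.68],
  [0, 0, 0, 0.82],
  [0, 0, 0, 0.96],
  [0, 0, 0, 1.06],
])

```text
t: 6.95
position: [529.6, 197.4, 225.3]
tcp_rot: [0.0, 0.998, 0.058, -0.002]
ft_force: [0.2, 0.4, -3.4]
finger_gap: 0.622
```

Emit:
drive_tool([
  [0, 0, 0, 0.05],
  [0, 0, 0, 0.06],
  [0, 0, 0, 0.06],
])

```text
t: 7.25
position: [530.2, 197.5, 225.8]
tcp_rot: [0.0, 1.0, 0.031, -0.001]
ft_force: [0.1, -0.4, -3.8]
finger_gap: 0.627
```

```bash
python3 - <<'E'
from h import *
im,d,P=grab('wrist'); A,_,_=grab('side'); S,_,_=grab('scene')
cv2.imwrite('pics/w3.png',np.vstack([cv2.resize(im,(480,300)),np.hstack([cv2.resize(A[90:220,270:440],(400,300)),cv2.resize(S[120:290,310:500],(400,300))])[:, :480*2//2*1+0] if 0 else cv2.resize(np.hstack([cv2.resize(A[90:220,270:440],(400,300)),cv2.resize(S[120:290,310:500],(400,300))]),(480,180))]))
cv2.imwrite('pics/w3.png',np.hstack([cv2.resize(im,(400,250)),np.zeros((250,0,3),np.uint8),cv2.resize(A[90:220,270:440],(400,250))]))
w=pts(d,P); np.savez('w3.npz',w=w,im=im)
print(manip.read_state())
for v in (40,120,200): print(v,w[v,200:440:40].round())
E
```

```text
{'t': 7.4, 'joint_positions': array([1.59178740e-01, 4.75226982e-01, 1.60392622e+00, 3.81346032e-05,
       1.06337895e+00, 1.66867760e+00]), 'qvel': array([ 0.00105775, -0.00383553, -0.00365772, -0.00233586, -0.00048362,
        0.00250136]), 'joint_torque': array([-2.59761029e-03, -4.18874717e+01, -1.71001178e+01,  1.69697549e-02,
       -2.60415366e-01, -2.67128569e-03]), 'position': array([530.78333924, 197.64104482, 226.25259357]), 'tcp_rot': array([ 4.36873324e-05,  9.99530538e-01,  3.06346621e-02, -4.68007200e-04]), 'ft_force': array([ 1.03780211,  0.04667558, -2.98566558]), 'torque': array([ 0.01064276,  0.35544287, -0.02890213]), 'finger_gap': 0.6236960085527491}
40 [[629. 264. 164.]
 [626. 238. 190.]
 [629. 221. 180.]
 [628. 202. 190.]
 [635. 182. 159.]
 [632. 165. 183.]]
120 [[589. 260. 179.]
 [591. 238. 190.]
 [591. 222. 159.]
 [593. 200. 189.]
 [595. 181. 184.]
 [596. 162. 188.]]
200 [[522. 292.  82.]
 [544. 244. 160.]
 [546. 220. 160.]
 [547. 197. 159.]
 [549. 174. 160.]
 [550. 150. 160.]]
```

View pics/w3.png

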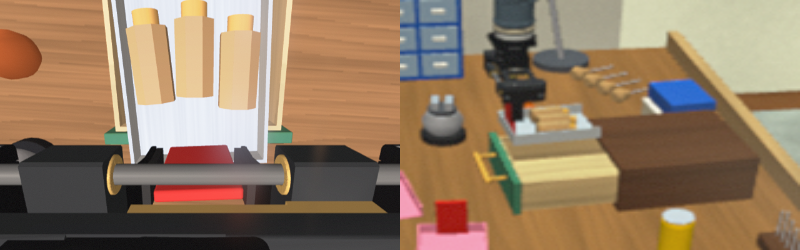

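Emit:
drive_tool([
  [0, 0, 0, 0],
  [0, 0, 0, 0],
  [0, 0, 0, 0],
], force=25)

```text
t: 7.7
position: [531.1, 197.7, 226.6]
tcp_rot: [-0.0, 1.0, 0.03, 0.0]
ft_force: [-0.9, 0.3, -2.7]
finger_gap: 0.632
```

```bash
cat > tilt.py <<'E'
from h import *
im,d,P=grab('wrist'); w=pts(d,P); s=manip.read_state()
hsv=cv2.cvtColor(im,cv2.COLOR_BGR2HSV)
m=(hsv[...,1]<30)&(hsv[...,2]>120)&(abs(w[...,1]-s['position'][1])<52)&(w[...,0]>s['position'][0]+8)&(w[...,0]<s['position'][0]+160)&(w[...,2]>40)
p=w[m]; k=np.polyfit(p[:,0],p[:,2],1); print(len(p),'tilt',np.degrees(np.arctan(-k[0])),'floor z at pivot+20',np.polyval(k,s['position'][0]+20),s['torque'],s['ft_force'],s['finger_gap'],s['t'])
E
python3 tilt.py
```

```text
23713 tilt 24.607502091983037 floor z at pivot+20 210.13394502193304 [0.00386695 0.31256729 0.00889657] [ 0.24755529  1.27897911 -2.92429985] 0.6287868123201299 7.75
```

Emit:
drive_tool([
  [0, 0, 0, 0],
  [0, 0, 0, 0],
  [0, 0, 0, 0],
], force=14)

```text
t: 8.05
position: [531.1, 197.7, 226.5]
tcp_rot: [0.0, 1.0, 0.03, -0.0]
ft_force: [0.5, -0.1, -2.8]
finger_gap: 0.627
```

```bash
python3 tilt.py
```

```text
23813 tilt 26.291915714870573 floor z at pivot+20 210.37155521589307 [0.00415942 0.31427145 0.02625078] [-0.62183475  0.14998722 -3.78517504] 0.6296432028168473 8.1
```

```bash
sed -i "s/&(w\[...,2\]>40)/\&(w[...,2]>40)\&(np.arange(400)[:,None]<215)/" tilt.py; sed -i "s/p=w\[m\];/p=w[m]; p=p[p[:,2]<175];/" tilt.py; python3 tilt.py
```

```text
16291 tilt 1.1887761969446777 floor z at pivot+20 159.85505845765644 [-0.02408345  0.30985281  0.07276991] [ 0.50784883 -0.70611827 -3.83602843] 0.6293821526252001 8.15
```

Emit:
drive_tool([
  [0, 0, 0, 0],
  [0, 0, 0, 0],
  [0, 0, 0, 0],
], force=8)

```text
t: 8.45
position: [531.0, 197.7, 226.6]
tcp_rot: [-0.0, 1.0, 0.03, -0.0]
ft_force: [-1.0, 1.5, -5.0]
finger_gap: 0.63
```

```bash
python3 tilt.py
```

```text
151 tilt 58.67079964666238 floor z at pivot+20 55.3632043110681 [0.06399072 0.2326618  0.03107057] [ 0.30095167 -0.06191991 -2.80684838] 0.6330404730704414 8.5
```

Emit:
drive_tool([
  [0, 0, 0, 0],
  [0, 0, 0, 0],
], force=14)

```text
t: 8.7
position: [531.5, 197.8, 226.8]
tcp_rot: [-0.0, 1.0, 0.03, 0.001]
ft_force: [0.1, 0.3, -1.8]
finger_gap: 0.63
```

```bash
python3 - <<'E'
from h import *
im,d,P=grab('wrist'); A,_,_=grab('side'); 
cv2.imwrite('pics/w4.png',np.hstack([cv2.resize(im,(400,250)),cv2.resize(A[90:220,270:440],(400,250))]))
s=manip.read_state();print(s['ft_force'],s['torque'],s['finger_gap'])
E
```

```text
[-0.32970994 -1.46244637 -1.45009831] [ 0.02229443  0.0644576  -0.02519404] 0.6233583591422855
```

View pics/w4.png

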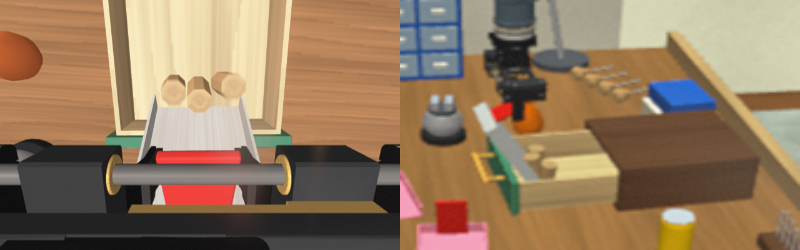

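Emit:
drive_tool([
  [0, 0, 0, 0],
  [1, 0, 0, 0],
  [3, 0, 0, 0],
  [5, 0, 0, 0],
  [6.5, 0, 0, 0],
  [7, 0, 0, 0],
  [7, 0, 0, 0],
  [7, 0, 0, 0],
], force=60)

```text
t: 9.6
position: [600.2, 201.9, 226.2]
tcp_rot: [0.0, 1.0, 0.03, -0.001]
ft_force: [-0.6, -0.2, -1.8]
finger_gap: 0.624
```

Emit:
drive_tool([
  [0, 0, -1, 0],
  [0, 0, -4, 0],
  [0, 0, -8, 0],
  [0, 0, -10, 0],
  [-1, 0, -11, 0],
  [-3, 0, -11, 0],
  [-3, 0, -11, 0],
])

```text
t: 10.3
position: [567.1, 200.2, 336.5]
tcp_rot: [0.0, 1.0, 0.031, -0.002]
ft_force: [0.5, -0.8, -2.1]
finger_gap: 0.62
```

```bash
python3 - <<'E'
from h import *
im,d,P=grab('wrist'); A,_,_=grab('side'); S,_,_=grab('scene')
cv2.imwrite('pics/w5.png',np.hstack([cv2.resize(im,(400,250)),cv2.resize(A[90:220,270:440],(400,250))]))
cv2.imwrite('pics/w5.png',np.vstack([cv2.imread('pics/w5.png'),cv2.resize(S[120:290,310:560],(800,340))]))
s=manip.read_state();print(s['ft_force'],s['torque'],s['finger_gap'],s['position'],s['t'])
E
```

```text
[ 0.13487215  0.18848374 -2.05302805] [ 0.0102169   0.02235046 -0.01422098] 0.6186341922829666 [570.72166318 200.14428278 336.12975111] 10.45
```

View pics/w5.png

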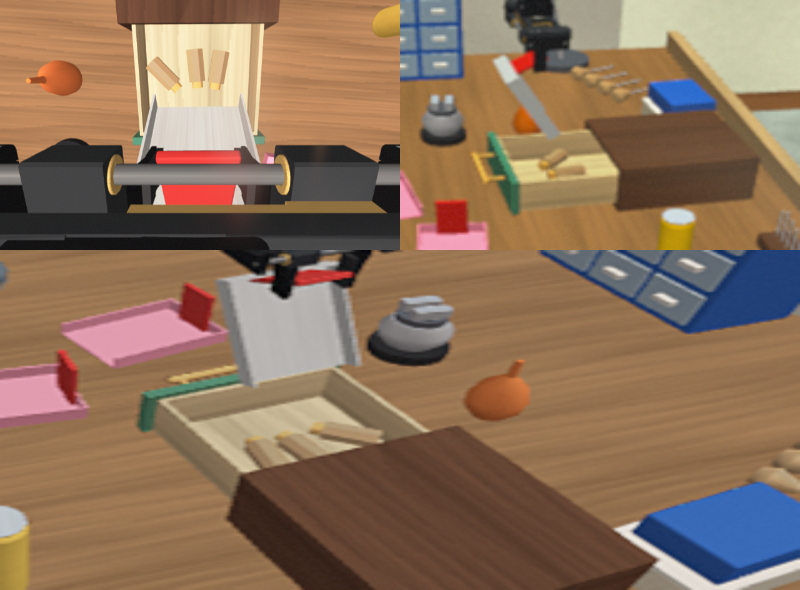

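Emit:
drive_tool([
  [0, 2, 0, 0],
  [-0.5, 6, 0, 0],
  [-1, 10.5, 0, 0],
  [-1.5, 15, 0, 0],
  [-2, 19.5, 0, 0],
  [-2.5, 24, 0, 0],
  [-3, 28.5, 0, 0],
  [-3.5, 33, 0, 0],
])

```text
t: 11.25
position: [556.3, -133.5, 336.0]
tcp_rot: [-0.0, 1.0, 0.03, -0.0]
ft_force: [0.9, -0.2, -1.8]
finger_gap: 0.622
```

Emit:
drive_tool([
  [0, 3, 0, -0.05],
  [-0.2, 4.8, 0, -0.17],
  [-0.2, 5.5, 0, -0.3],
  [-0.2, 5.5, 0, -0.43],
  [-0.2, 5.5, 0, -0.56],
  [-0.2, 5.5, 0, -0.69],
  [-0.2, 5.5, 0, -0.82],
  [-0.2, 5.5, 0, -0.95],
])

```text
t: 12.05
position: [557.8, -186.8, 335.7]
tcp_rot: [-0.0, 0.874, 0.486, -0.0]
ft_force: [-0.7, 0.2, -1.2]
finger_gap: 0.626
```

Emit:
drive_tool([
  [0, 0, 0, -0.13],
  [0, 0, 0, -0.26],
  [0, 0, 0, -0.4],
  [0, 0, 0, -0.54],
  [0, 0, 0, -0.68],
  [0, 0, 0, -0.82],
  [0, 0, 0, -0.95],
  [0, 0, 0, -1.01],
])

```text
t: 12.85
position: [557.8, -186.7, 335.7]
tcp_rot: [-0.001, 0.53, 0.848, -0.0]
ft_force: [0.0, -0.3, -2.4]
finger_gap: 0.617
```

```bash
python3 - <<'E'
from h import *
im,d,P=grab('wrist'); A,dA,PA=grab('side'); w=pts(d,P)
s=manip.read_state();p=s['position'];print(p,s['tcp_rot'],s['ft_force'],s['t'])
th=np.radians(2*np.degrees(np.arctan2(s['tcp_rot'][2],s['tcp_rot'][1]))); h=np.array([np.cos(th),np.sin(th)]);l=np.array([-h[1],h[0]])
q=w[...,:2]-p[:2]; a=q@h; b=q@l
hsv=cv2.cvtColor(im,cv2.COLOR_BGR2HSV)
m=(hsv[...,1]<40)&(hsv[...,2]>100)&(abs(b)<50)&(a>5)&(a<170)&(np.arange(400)[:,None]<215)&(w[...,2]>100)&(w[...,2]<p[2]-60)
k=np.polyfit(a[m],w[...,2][m],1);print(m.sum(),np.degrees(np.arctan(-k[0])),a[m].max(),w[...,2][m].min())
cv2.imwrite('pics/w6.png',np.hstack([cv2.resize(im,(400,250)),cv2.resize(A[110:310,230:460],(400,250))]))
E
```

```text
[ 557.75629985 -186.70334741  335.76435233] [-5.46407240e-04  5.31708949e-01  8.46926971e-01 -1.46260002e-05] [-0.20586054 -0.64444098 -2.28188888] 12.95
2316 60.68783239816571 17.611676470019322 163.43622377312767
```

View pics/w6.png

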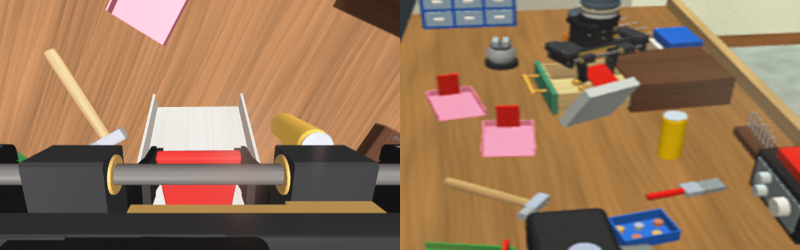

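Emit:
drive_tool([
  [0.5, 0, 2, 0],
  [1, 0, 5, 0],
  [1.5, 0, 8.5, 0],
  [1.5, 0, 12, 0],
  [1.5, 0, 14.5, 0],
  [1.5, 0, 15.7, 0],
  [1.5, 0, 16, 0],
  [1.5, 0, 16, 0],
])

```text
t: 13.75
position: [551.6, -173.3, 176.8]
tcp_rot: [0.0, 0.532, 0.847, 0.0]
ft_force: [-1.2, -0.3, -1.4]
finger_gap: 0.618
```

Emit:
drive_tool([
  [0, 0, 0.4, 0],
  [0, 0, 0.8, 0],
  [-1.4, 0, 1.1, 0],
  [-2.8, 0, 1.5, 0],
  [-4.1, 0, 2, 0],
  [-5.4, 0, 2.6, 0],
  [-6.6, 0, 3.3, 0],
  [-7.8, 0, 4.1, 0],
], force=10)

```text
t: 14.55
position: [587.1, -245.6, 137.0]
tcp_rot: [0.003, 0.532, 0.847, -0.0]
ft_force: [1.5, -2.9, 4.1]
finger_gap: 0.628
```

Emit:
drive_tool([
  [-1.1, 0, 1, 0],
  [-2.1, 0, 2, 0],
  [-2.9, 0, 3.1, 0],
  [-3.7, 0, 4.2, 0],
  [-4.4, 0, 5.4, 0],
  [-4.7, 0, 6.1, 0],
  [-5, 0, 6.7, 0],
  [-5, 0, 6.7, 0],
])

```text
t: 15.35
position: [605.8, -287.3, 67.4]
tcp_rot: [-0.002, 0.531, 0.847, 0.0]
ft_force: [-0.9, -0.2, -2.5]
finger_gap: 0.632
```

```bash
python3 - <<'E'
from h import *
im,d,P=grab('wrist'); A,dA,PA=grab('side')
s=manip.read_state();print(s['position'],s['ft_force'],s['torque'],s['finger_gap'],s['t'])
cv2.imwrite('pics/w7.png',np.hstack([cv2.resize(im,(400,250)),cv2.resize(A[170:310,290:450],(400,350))[:250]]))
w=pts(d,P)
for v in (60,120,200): print(v,w[v,240:420:40].round())
E
```

```text
[ 605.95240469 -287.25436361   67.69803266] [-0.55997465 -0.3602467  -1.89851726] [-0.05127483 -0.08131902 -0.04881965] 0.6308542854371022 15.45
60 [[ 528. -221.    4.]
 [ 547. -212.    4.]
 [ 566. -203.    5.]
 [ 585. -193.    4.]
 [ 604. -184.    4.]]
120 [[ 540. -249.    5.]
 [ 577. -226.  205.]
 [ 580. -230.    4.]
 [ 599. -221.    5.]
 [ 619. -211.    5.]]
200 [[ 558. -291.    4.]
 [ 578. -280.    5.]
 [ 599. -271.    4.]
 [ 620. -260.    4.]
 [ 641. -250.    3.]]
```

View pics/w7.png

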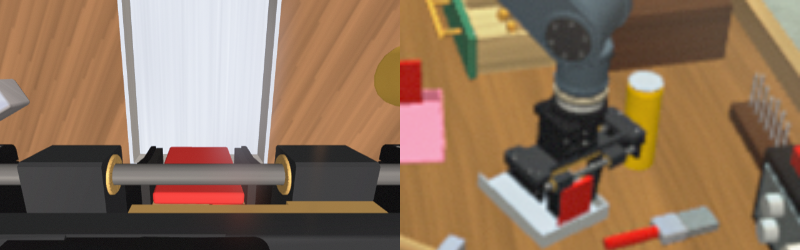

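Emit:
drive_tool([
  [0, 0, 0.2, 0],
  [0, 0, 0.2, 0],
  [0, 0, 0.2, 0],
], force=5)

```text
t: 15.75
position: [606.3, -287.6, 66.8]
tcp_rot: [-0.0, 0.531, 0.847, 0.0]
ft_force: [-1.6, 0.7, 2.0]
finger_gap: 0.631
```

Emit:
drive_tool([
  [0, 0, 0, 0],
  [0, 0, 0, 0],
  [0, 0, 0, 0],
  [0, 0, 0, 0],
  [0, 0, -1, 0],
  [0, 0, -4, 0],
  [0, 0, -8, 0],
  [0, 0, -12, 0],
], fingers=1)

```text
t: 16.55
position: [606.4, -288.0, 188.0]
tcp_rot: [-0.0, 0.532, 0.847, 0.0]
ft_force: [0.6, -0.8, -0.6]
finger_gap: 0.996
```

Emit:
drive_tool([
  [0, 0, -4, 0],
  [2, 0, -8, 0.05],
  [6, 0.5, -10, 0.17],
  [10, 1, -10, 0.3],
  [14, 1.3, -10, 0.43],
  [18, 1.6, -10, 0.56],
  [22, 2, -10, 0.69],
  [26, 2.4, -10, 0.82],
], fingers=-1, force=20)

```text
t: 17.35
position: [514.4, -42.2, 287.5]
tcp_rot: [0.0, 0.827, 0.563, 0.001]
ft_force: [1.0, 0.4, -0.7]
finger_gap: 0.355
```

```bash
python3 - <<'E'
from h import *
s=manip.read_state();p=s['position'];q=s['tcp_rot'];a=2*np.arctan2(q[2],q[1]);x=np.array([np.cos(a),np.sin(a)]);y=np.array([np.sin(a),-np.cos(a)])
d=np.array([425,190])-p[:2];print(p,np.degrees(a),'dx',d@x,'dy',d@y,'turn',a-np.radians(3.8),s['finger_gap'])
im,dd,P=grab('scene');w=pts(dd,P);hsv=cv2.cvtColor(im,cv2.COLOR_BGR2HSV)
m=np.zeros(im.shape[:2],bool);m[160:215,340:430]=1
g=m&(hsv[...,0]>55)&(hsv[...,0]<95)&(hsv[...,1]>90)&(w[...,2]>85)&(w[...,2]<105);P_=w[g]
print('green',len(P_),cv2.minAreaRect(P_[:,:2].astype(np.float32)))
b=m&(hsv[...,0]>15)&(hsv[...,0]<32)&(hsv[...,1]>120)&(w[...,2]>60)&(w[...,2]<84)&(w[...,0]<500);P_=w[b];print('bar',len(P_),P_.mean(0),P_.min(0),P_.max(0))
cv2.imwrite('pics/s8.png',cv2.resize(im[120:290,200:450],(750,510)))
E
```

```text
[514.38390145 -42.18726162 287.4663243 ] 68.46991715810286 dx 183.18342781018293 dy -168.35747109609778 turn 1.128702981400869 0.35478765732186135
green 228 ((513.715576171875, 195.3553924560547), (16.91423225402832, 234.78643798828125), 4.316385746002197)
bar 63 [473.7567575  192.15330893  72.73037437] [462.59534278 128.33041762  67.14186566] [487.25087095 251.87740242  78.89700977]
```

View pics/s8.png

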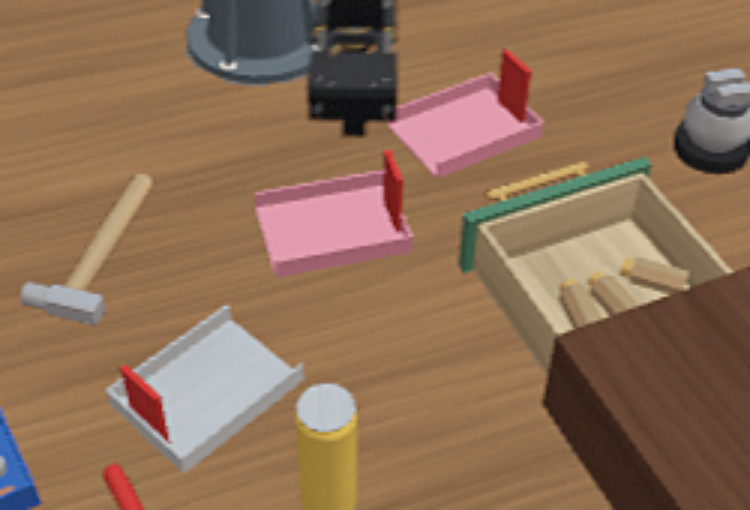

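```bash
python3 - <<'E'
from h import *
P=manip.camera_params('scene')
for uv,z in [((380,162),25),((346,177),3),((375,160),40),((335,165),25),((368,138),86),((336,200),25)]: print(uv,ray(P,uv,z).round())
E
```

```text
(380, 162) [338. 270.  25.]
(346, 177) [351. 126.   3.]
(375, 160) [337. 248.  40.]
(335, 165) [297. 103.  25.]
(368, 138) [259. 251.  86.]
(336, 200) [469.  39.  25.]
```

Emit:
drive_tool([
  [3, -3, 0, 0.13],
  [6, -6, 0, 0.26],
  [9, -9, 0, 0.4],
  [12, -12, 0, 0.54],
  [15, -14.5, 0, 0.68],
  [17.5, -16.5, 0, 0.82],
  [18.3, -16.8, 0, 0.96],
  [18.3, -16.8, 0, 1.12],
])

```text
t: 18.2
position: [424.3, 189.3, 287.4]
tcp_rot: [-0.0, 0.999, 0.044, 0.001]
ft_force: [0.6, -1.4, 0.2]
finger_gap: 0.004
```

Emit:
drive_tool([
  [0, 0, 4, 0],
  [0, 0, 8, 0],
  [0, 0, 12, 0],
  [0, 0, 16, 0],
  [0, 0, 19, 0],
  [0, 0, 20.4, 0],
  [0, 0, 20.4, 0],
])

```text
t: 18.9
position: [424.0, 187.4, 81.2]
tcp_rot: [0.0, 0.999, 0.046, -0.002]
ft_force: [-0.2, -0.3, 0.2]
finger_gap: 0.009
```

Emit:
drive_tool([
  [1.5, 0, 0, 0],
  [3, 0, 0, 0],
  [4, 0, 0, 0],
  [5.5, 0, 0, 0],
  [7, 0, 0, 0],
  [8.5, 0, 0, 0],
  [10, 0, 0, 0],
  [11.5, 0, 0, 0],
])

```text
t: 19.7
position: [539.4, 197.9, 83.6]
tcp_rot: [0.0, 0.999, 0.046, -0.0]
ft_force: [-1.0, -1.8, 0.2]
finger_gap: 0.005
```

Emit:
drive_tool([
  [1.5, 0, 0, 0],
  [3, 0, 0, 0],
  [4.5, 0, 0, 0],
  [6, 0, 0, 0],
  [7, 0, 0, 0],
  [8, 0, 0, 0],
  [8.5, 0, 0, 0],
  [8.5, 0, 0, 0],
])

```text
t: 20.5
position: [625.0, 206.1, 82.9]
tcp_rot: [-0.0, 0.999, 0.045, 0.001]
ft_force: [0.0, 0.8, -0.4]
finger_gap: -0.001
```

```bash
cat > look.py <<'E'
import sys
from h import *
s=manip.read_state();print(s['position'],s['ft_force'],s['t'])
im,dd,P=grab('scene');w=pts(dd,P);hsv=cv2.cvtColor(im,cv2.COLOR_BGR2HSV)
m=np.zeros(im.shape[:2],bool);m[160:250,340:470]=1
g=m&(hsv[...,0]>55)&(hsv[...,0]<95)&(hsv[...,1]>90)&(w[...,2]>85)&(w[...,2]<105);P_=w[g]
if len(P_): print('green',len(P_),cv2.minAreaRect(P_[:,:2].astype(np.float32)))
cv2.imwrite(sys.argv[1],cv2.resize(im[120:290,200:500],(750,425)))
E
python3 look.py pics/s9.png
```

```text
[624.97691529 206.10240597  82.94136015] [ 0.04507502  0.79045954 -0.39623528] 20.5
green 199 ((686.23486328125, 205.6077880859375), (13.859983444213867, 233.62771606445312), 4.283278942108154)
```

Emit:
drive_tool([
  [0.4, 0, 0, 0],
  [0.8, 0, 0, 0],
  [1.2, 0, 0, 0],
  [1.4, 0, 0, 0],
])

```text
t: 20.95
position: [634.3, 206.9, 82.2]
tcp_rot: [0.0, 0.999, 0.045, -0.005]
ft_force: [-11.0, -0.1, 7.7]
finger_gap: 0.003
```

Emit:
drive_tool([
  [-0.5, 0, 0, 0],
  [-2, 0, 0, 0],
  [-5, 0, 0, 0],
  [-8, 0, -2, 0],
  [-8, 0, -6, 0],
  [-8, 0, -10, 0],
  [-8, 0, -14, 0],
  [-8, 0, -14, 0],
])

```text
t: 21.75
position: [562.9, 200.8, 229.1]
tcp_rot: [-0.001, 0.999, 0.045, 0.008]
ft_force: [-0.1, -0.4, -0.2]
finger_gap: 0.009
```

```bash
python3 look.py pics/s9.png
```

```text
[562.85763889 200.83487948 229.14534053] [-0.05199764 -0.36140143 -0.15140935] 21.75
green 52 ((691.0094604492188, 206.64210510253906), (6.418702602386475, 232.21710205078125), 4.7110514640808105)
```

View pics/s9.png

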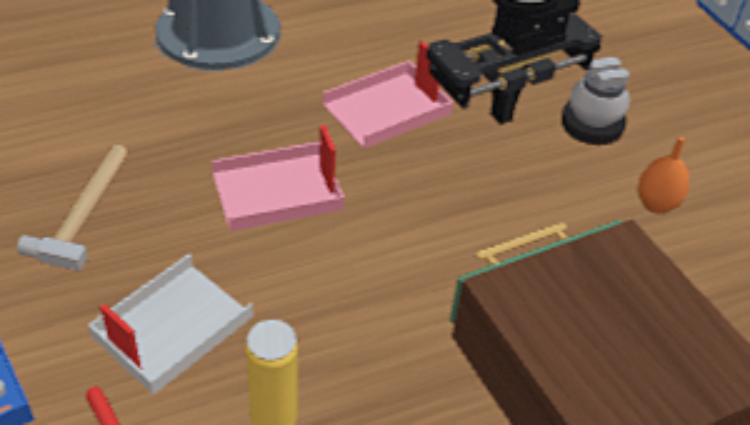

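```bash
python3 - <<'E'
from h import *
P=manip.camera_params('scene'); im,_,_=grab('scene')
# bar ends & cabinet top front corners: old and new
for n,uv,z in [('barL',(200+480/2.5,120+254/2.5),72),('barR',(200+566/2.5,120+227/2.5),72),('cabL',(200+461/2.5,120+281/2.5),110),('cabR',(200+632/2.5,120+221/2.5),110),('oldbarL',(200+490/3,120+193/3),72),('oldbarR',(200+587/3,120+168/3),72)]: print(n,ray(P,uv,z).round(1))
A,_,_=grab('side');cv2.imwrite('pics/s10.png',np.vstack([cv2.resize(im[200:260,375:465],(600,300),interpolation=2),cv2.resize(A[145:210,300:430],(600,300),interpolation=2)]))
E
```

```text
barL [656.2 147.7  72. ]
barR [652.6 271.4  72. ]
cabL [713.4  87.4 110. ]
cabR [699.2 326.7 110. ]
oldbarL [474.  134.3  72. ]
oldbarR [473.3 257.3  72. ]
```

```bash
python3 -c "
from station import manip
print(manip.hand_in(), manip.read_state()['t'])"
```

```text
the job is handed in; nothing more can be done
the job is handed in; nothing more can be done
```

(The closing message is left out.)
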